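# Clear the repair turntable and start the ioniser

## Robot

A 6-joint arm with a two-finger parallel gripper is mounted at the origin on the work surface. World frame = base frame: x ahead of the robot, y to its left, z up, the work surface at z = 0. Lengths are in mm, angles in rad, forces in N, time in s.
With the tool pointing down it reaches from about 300 to 775 mm from the base axis. Payload 14.6 kg.
Tool frame: the origin (TCP) lies on the centre line of the jaws, within the pads' length; the fingertips stand ahead of it and the grasp point (between the pads) is the TCP (manip.tip_reach is the z of the fingertips in the tool frame, in mm); z points along the fingers, y is the direction in which the jaws open and shut (so a half turn about z gives the same grasp; the last joint's range is limited). The gripper opens to 94 mm and grips with 3 to 60 N. Pads are 16 mm wide; open, the fingers measure 119 mm over their backs; the gripper's body (75 mm by 177 mm) begins 78 mm behind the grasp point.
Start: joints at [1.224, 0.3, 1.521, -0, 1.321, -0.067], TCP at [151.887, 528.602, 224.446] pointing down, gripper open.
Joint ranges: [-3.03, 3.03], [-0.79, 2.21], [0.23, 2.52], [-1.04, 4.18], [0, 3.07], [-2.55, 2.55]. Speed limits (rad/s): [2.22, 2.22, 2.57, 3.14, 3.14, 3.14].

## Interface

Orientations are given as [roll, pitch, yaw] about the fixed x, y, z axes, in that order (R = Rz(yaw) Ry(pitch) Rx(roll)).
In Python, from cell import manip, camera, search_frame, masks_of, tip_of gives the robot as it stands.
- The arm moves only by the tool send_rows, never from a script. Its argument "plan" is a list of rows, each an object with "travel": the shift along the tool's x, y, z in mm, a list of three; "delta_rot": the turn, a rotation vector about the tool's x, y, z in degrees, a list of three; "fingers": the gripper's target within -1 to 1 (shut at 1, half-way at 0, fully open at -1). In form: [{"travel": [dx, dy, dz], "delta_rot": [wx, wy, wz], "fingers": fingers}, ...]. A call has 1 to 20 rows; each row shifts and turns the commanded pose from where the row before left it, along the tool's axes as they then stand; what a row does not reach is not made up. A row lasts 1/8 s, in which the tool goes at most 62.5 mm and 10.7 degrees, less where a joint would pass 70% of its speed; a pose out of reach is approached as far as the arm can. A call is refused whole if a number of a shift passes 62.5 or a number of a turn 10.7, either way. A call with a gripper value outside its range is refused whole. The fingers move at their own pace and stop on an object; "grip_force" is the grip in N (left out, the last holds). Time passes only in rows, so rows that do not move let the fingers close. It gives the time, the measured TCP pose, the force and the opening at its end, in the units of the state.
- manip.read_state(): the state, without advancing time (a new reading comes with each control period).
- camera(name): name is "scene" or "top" or "wrist"; returns a dict with "color" (420x560x3 uint8, red, green, blue), "z_map" (420x560 float32, mm along the optical axis (not along the pixel's ray), 0 where there is no reading), "fov_y" (degrees; the focal length in pixels is half the picture's height over the tangent of half this angle, whatever the lens; pixels are square), "cx", "cy" (the principal point, pixels), "world_from_camera" (4x4, takes a point from camera to world coordinates); the wrist camera has in their place "tool_from_camera" (4x4, takes a point from camera to tool coordinates, whose origin is the TCP and whose axes are the flange's). Camera axes: x right, y up, looking along -z (the intrinsics and any distortion apply to the point x, -y, -z); pixel columns grow to the right and rows downward; lengths in mm; the calibration is good to about 2 mm. A picture is of the moment at which its call begins: read the wrist's pose just before it.
- manip.sign_off(): hands the job in, once; it reports no verdict.
Trained networks look in the newest picture that a camera, given by its name, has taken for a name from the list of things; names that differ only in an ending like _2 or _b are one class to them, and where a whole thing is asked for, a point or a joint stands for the part that bears it (a point fixed in the world has none). Each returns a list of dicts, best first, with "confidence" (0 to 1); they miss things now and then, are a little off and sometimes report something else, mostly with a low value. They report only what shows in the picture. A call takes as long as a camera call. They do not tell look-alikes from the thing itself.
- search_frame(name, camera): "at" ([x, y, z] in mm, in the coordinates of the camera as it stood for that picture, good to about 4 mm: the middle of the surface that is visible of it).
- masks_of(name, camera): "region" (420x560 bool, what is visible of it).
- tip_of(name, camera): "at" ([x, y, z] in mm, in the coordinates of the camera as it stood for that picture, good to about 4 mm: a listed point, or the origin of a listed thing).
The state is a dict: "clock": time; "joints": joint angles; "qd": joint speeds; "effort": joint torques, N m; "eef_pos": TCP position; "eef_rot": TCP orientation; "wrist_force": force on the tool from outside, world axes, zero at the start; "moment": the same for the moment, N m; "finger_gap": finger opening in mm.
Only numpy, scipy, OpenCV 4.12 (cv2) and the standard library are available. Lean on these libraries where they do the work, as an engineer would, in place of code of your own. Each camera call takes 0.05 s, during which the arm holds its last target. There are 200 camera calls.

## Task

Lift every power module off the freely spinning repair turntable and set each one down gently, upright, on the floor of the carrier tray, leaving the round choke standing on the turntable. Once all the modules are in, slide the loaded tray along the bench, without lifting it, to the middle of the taped outline in front of the ioniser blower, square with it. Then turn the blower's spring-return start knob clockwise to its stop, hold it there for about a second, and let it spring back; do not disturb the tools on the far side of the bench.

Things in the scene. Friction and masses are not known exactly. Their poses are not given: they have to be found in the camera images.
- module1: power module: black base 60 (x) x 46 (y) x 18 mm high with one upright silver heat-sink fin along its own x axis, in the middle: 50 long (x), 16 thick (y), from 18 up to 60 mm above the underside. 110 g. Origin: centre of the underside; z up. Stands upright on the turntable at the start. May be absent (None)
- module2: another power module, same as module1; may be absent (None)
- module3: another power module, same as module1; may be absent (None)
- module4: another power module, same as module1; may be absent (None)
- module5: another power module, same as module1; may be absent (None)
- choke: round choke: plain cylinder with a copper band, 46 mm diameter, 42 mm high, standing on the turntable among the modules; it stays there. Origin: centre of the underside
- hub (a point): centre of the turntable's top face, 26 mm above the bench. The turntable is a flat grey disc, 300 mm across, 12 mm thick, no rim, that spins freely about its upright axis at a light touch; nothing drives it
- tray: loose open carrier tray of grey plastic, 220 (its x) x 158 (its y) mm outside, walls 4 mm thick and 22 mm high in all, floor 4 mm thick; inside 212 x 150 mm. 300 g empty. Origin: centre of the underside. Slides on the bench
- spot: the taped outline on the bench in front of the blower, flat (no height): a black tape rectangle 266 (its x) x 204 (its y) mm outside, tape 8 mm wide. Origin: its centre; its +y axis points away from the blower. The tray belongs in the middle of it, its long side along the outline's long side
- blower: ionising air blower, fixed white box 170 (x) x 80 (y) x 72 mm high, its two fan grilles on the +y face looking over the taped outline; its start knob sits in the middle of its top. Origin: centre of the underside. The outline's centre is about 215 mm from this origin along +y
- knob_grip (a point): on the axis (upright) of the start knob at gripping height, 100 mm above the bench. The knob's bar grip is 44 mm long (along this point's x), 14 mm thick (y) and reaches from 84 to 112 mm above the bench; under it a disc 44 mm across, 76 to 84 mm above the bench. The point turns with the knob
- start_knob (a joint): angle of the start knob, rad: 0 at rest, grows clockwise as seen from above, stop at 1.2. A spring turns it back to 0 when let go (0.035 N m at rest to 0.155 N m at the stop)
- screwdriver: bystander: screwdriver 180 mm long lying on the far side of the bench
- meter: bystander: hand multimeter 80 x 150 x 34 mm lying on the far side of the bench
- spool: bystander: solder spool, 64 mm diameter, 48 mm high, standing on the far side of the bench
Not all that is in view belongs to the job. Several things have the shape of the blower; the one meant has the colours described above.

How it is judged (in metres and radians):
On the way, in this order (a step that is already met when the one before it is completed fails the run):
1. every module present stands upright on the tray's floor, let go (x of module1 in the frame of tray between -0.1 and 0.1 m and y of module1 in the frame of tray between -0.07 and 0.07 m and z of each of module1, module2, module3, module4, module5 in the frame of tray below 0.014 m and angle between each of module1, module2, module3, module4, module5's own z axis and vertical below 0.15 rad and x of module2 in the frame of tray between -0.1 and 0.1 m and y of module2 in the frame of tray between -0.07 and 0.07 m and x of module3 in the frame of tray between -0.1 and 0.1 m and y of module3 in the frame of tray between -0.07 and 0.07 m and x of module4 in the frame of tray between -0.1 and 0.1 m and y of module4 in the frame of tray between -0.07 and 0.07 m and x of module5 in the frame of tray between -0.1 and 0.1 m and y of module5 in the frame of tray between -0.07 and 0.07 m and linear speed of each of module1, module2, module3, module4, module5 below 0.03 m/s and contact force between the fingers and module1 below 0.1 N and contact force between the fingers and module2 below 0.1 N and contact force between the fingers and module3 below 0.1 N and contact force between the fingers and module4 below 0.1 N and contact force between the fingers and module5 below 0.1 N), for 0.2 s.
2. the loaded tray lies square in the taped outline (horizontal distance between tray and spot below 0.022 m and angle between the x axis of tray and the x axis of spot, either way round below 0.15 rad and linear speed of tray below 0.03 m/s and x of module1 in the frame of tray between -0.1 and 0.1 m and y of module1 in the frame of tray between -0.07 and 0.07 m and z of each of module1, module2, module3, module4, module5 in the frame of tray below 0.014 m and angle between each of module1, module2, module3, module4, module5's own z axis and vertical below 0.15 rad and x of module2 in the frame of tray between -0.1 and 0.1 m and y of module2 in the frame of tray between -0.07 and 0.07 m and x of module3 in the frame of tray between -0.1 and 0.1 m and y of module3 in the frame of tray between -0.07 and 0.07 m and x of module4 in the frame of tray between -0.1 and 0.1 m and y of module4 in the frame of tray between -0.07 and 0.07 m and x of module5 in the frame of tray between -0.1 and 0.1 m and y of module5 in the frame of tray between -0.07 and 0.07 m), for 0.2 s.
3. the start knob is turned to its stop and held there (value of joint start_knob above 1.08 rad), for 0.7 s.
4. the start knob has sprung back (value of joint start_knob below 0.1 rad), for 0.2 s.
At the end, for the whole second after the job is handed in: Every module stands upright (9 degrees) on the tray's floor, at rest; tray centre within 22 mm of the outline's centre, long axis within 0.15 rad of its; choke upright on the turntable; knob back below 0.1 rad (all of step 2 and linear speed of each of module1, module2, module3, module4, module5 below 0.03 m/s and contact force between the fingers and module1 below 0.1 N and contact force between the fingers and module2 below 0.1 N and contact force between the fingers and module3 below 0.1 N and contact force between the fingers and module4 below 0.1 N and contact force between the fingers and module5 below 0.1 N and horizontal distance between choke and hub below 0.14 m and angle between choke's own z axis and vertical below 0.15 rad and height (world z) of choke between 0.02 and 0.032 m and value of joint start_knob below 0.1 rad); the robot touches nothing.
It fails at once if a module is let go of while it is more than 45 mm above where it should stand (dropped) ((height (world z) of module1 above 0.075 m and contact force between the fingers and module1 below 0.05 N) or (height (world z) of module2 above 0.075 m and contact force between the fingers and module2 below 0.05 N) or (height (world z) of module3 above 0.075 m and contact force between the fingers and module3 below 0.05 N) or (height (world z) of module4 above 0.075 m and contact force between the fingers and module4 below 0.05 N) or (height (world z) of module5 above 0.075 m and contact force between the fingers and module5 below 0.05 N)).
It fails at once if the tray is lifted off the bench or tipped (height (world z) of tray above 0.02 m or angle between tray's own z axis and vertical above 0.2 rad).
It fails at once if the choke is tipped over or taken off the turntable (angle between choke's own z axis and vertical above 0.6 rad or horizontal distance between choke and hub above 0.16 m).
It fails at once if a bystander tool is moved more than 30 mm (distance of any of screwdriver, meter, spool from where it was at the start of the episode above 0.03 m).
Of module1, module2, module3, module4, module5 only 3 to 5 are there at a start; the rules pass over those that are not, and their reading is None.
At some moment in a run one of tray may be knocked a few centimetres aside while the robot is not near it.
It also fails if it takes over 210 s, if anything falls off the work surface, if the arm or the gripper's body presses on something with over 40 N, if the wrist force passes 120 N, or if a joint passes its speed limit or range.

## Working session

There is one attempt and no reset: what is moved stays moved. The work goes in short steps, Python scripts to look and compute and a tool call to move; the robot and the scene stay as the last step left them, time stands still between calls to the robot, and variables do not carry over. Pictures are saved under pics/ and viewed, about 12 in all and at most 16, crops included, and the job is handed in when it is done.

Besides the shell and the picture viewer there is one more tool, called after "Emit:" as a command line: name --argument value ..., lists and objects as JSON in quotes. send_rows: Moves the arm, as the interface text tells. Its arguments: {"type":"object","properties":{"plan":{"type":"array"},"grip_force":{"type":"number"}},"required":["plan"]}

```bash
ls; mkdir -p pics; cat > h.py <<'E'
import numpy as np, cv2
from cell import manip, camera, search_frame, masks_of, tip_of
from scipy.spatial.transform import Rotation as R
def W(im,st=None):
    if "world_from_camera" in im: return np.array(im["world_from_camera"])
    T=np.eye(4); T[:3,:3]=R.from_euler('xyz',st["eef_rot"]).as_matrix(); T[:3,3]=st["eef_pos"]
    return T@np.array(im["tool_from_camera"])
def tow(p,T): return (T@np.append(p,1))[:3]
def cloud(im,T):
    z=im["z_map"].astype(float); h,w=z.shape; f=h/2/np.tan(np.radians(im["fov_y"])/2)
    v,u=np.mgrid[:h,:w]
    P=np.stack([(u-im["cx"])/f*z,-(v-im["cy"])/f*z,-z,np.ones_like(z)],-1)@T.T
    P=P[...,:3]; P[z==0]=np.nan; return P
def snap(n,fn=None):
    st=manip.read_state(); im=camera(n); T=W(im,st)
    if fn: cv2.imwrite("pics/"+fn,im["color"][...,::-1])
    return im,T,cloud(im,T)
E
python3 - <<'E'
from h import *
print(manip.read_state(), manip.tip_reach)
for n in ("top","scene"):
    im,T,P=snap(n,n+"0.png"); print(n,{k:v for k,v in im.items() if k not in("color","z_map")})
    for t in ("module1","choke","hub","tray","spot","blower","knob_grip","screwdriver","meter","spool"):
        print(t,[(round(d["confidence"],2),tow(d["at"],T).round().tolist()) for d in tip_of(t,n)])
E
```

```text
pics
{'clock': 0.0, 'joints': array([ 1.22436932e+00,  3.00485762e-01,  1.52157784e+00,  2.88443966e-05,
        1.32071546e+00, -6.65820309e-02]), 'qd': array([ 1.88571254e-03, -1.52783328e-03, -1.90593752e-04, -6.06060887e-04,
       -7.34273957e-06,  1.62524744e-04]), 'effort': array([ 1.04233102e-03, -5.31808162e+01, -3.52736378e+01,  7.08569144e-02,
        2.43532076e-02, -1.02322247e-04]), 'eef_pos': array([151.81742922, 528.37859404, 223.87965198]), 'eef_rot': array([-3.14041073e+00, -1.06811777e-04,  2.86174046e+00]), 'wrist_force': array([ 0.60175069, -0.12873382, -0.11346494]), 'moment': array([0.01613011, 0.01107639, 0.01847624]), 'finger_gap': 93.81602511582595} 19.0
top {'fov_y': 47.934589120621766, 'cx': 279.86038366660506, 'cy': 204.9234322909245, 'world_from_camera': array([[-7.55431509e-03,  9.93758796e-01, -1.11294154e-01,
         3.53422083e+02],
       [-9.99792726e-01, -9.61028556e-03, -1.79484408e-02,
        -9.92535376e+01],
       [-1.89059895e-02,  1.11135497e-01,  9.93625415e-01,
         1.47692101e+03],
       [ 0.00000000e+00,  0.00000000e+00,  0.00000
[... 940 characters left out ...]
   9.53972252e+02],
       [ 0.00000000e+00,  0.00000000e+00,  0.00000000e+00,
         1.00000000e+00]])}
module1 [(0.75, [392.0, 308.0, 27.0]), (0.6, [587.0, 253.0, 27.0]), (0.58, [472.0, 385.0, 28.0])]
choke [(0.79, [516.0, 185.0, 26.0]), (0.33, [468.0, 385.0, 28.0])]
hub [(0.61, [493.0, 285.0, 24.0]), (0.23, [788.0, -90.0, -0.0])]
tray [(0.92, [535.0, -22.0, 3.0])]
spot []
blower [(0.78, [240.0, -329.0, -3.0]), (0.76, [387.0, -554.0, -5.0]), (0.56, [504.0, -379.0, -2.0])]
knob_grip [(0.76, [511.0, -376.0, 98.0]), (0.66, [239.0, -327.0, 99.0]), (0.56, [388.0, -561.0, 99.0])]
screwdriver [(0.67, [776.0, 95.0, 2.0])]
meter [(0.89, [787.0, -91.0, -1.0])]
spool [(0.54, [506.0, -374.0, -1.0])]
```

View pics/top0.png

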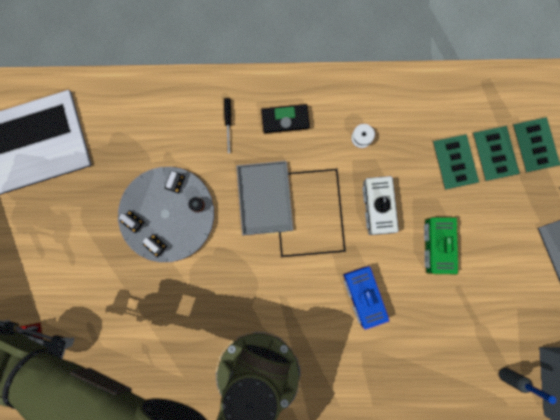

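View pics/scene0.png

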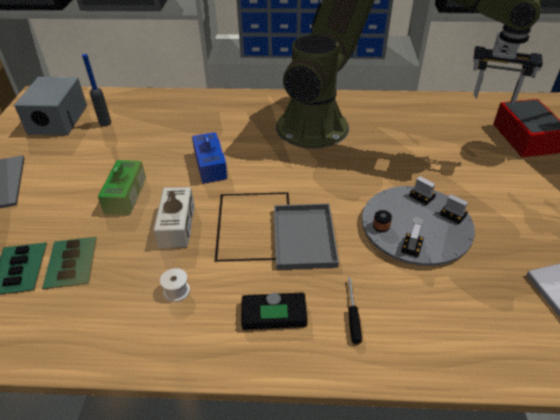

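Three modules at top px (175,182), (131,222) and (155,245), with the choke at (196,204). Blower candidates are white (381,205), green (442,245) and blue (367,297), and I choose the white one. The tray, px (266,198), half covers the outline at (312,212). Next I measure them and work out the first move.

```bash
cat >> h.py <<'E'
def goto(x,y,z,yaw=None,s=None):
    """print shift in tool axes (tool assumed pointing down) and turn about tool z (deg) for a turn done AFTER the shift"""
    s=s or manip.read_state(); Rm=R.from_euler('xyz',s["eef_rot"]); 
    d=Rm.inv().apply(np.array([x,y,z])-s["eef_pos"]); 
    dy=None
    if yaw is not None:
        dy=(-(yaw-s["eef_rot"][2])+np.pi/2)%np.pi-np.pi/2; dy=np.degrees(dy)
    print("to",np.round([x,y,z],1),"tool shift",d.round(1),"turn_z deg",dy, "j6",s["joints"][5].round(2))
    return d,dy
def rect(P,m):
    q=P[m][:,:2].astype(np.float32); (c,wh,a)=cv2.minAreaRect(q); return np.round(c,1),np.round(wh,1),round(a,1),len(q)
E
python3 - <<'E'
from h import *
im,T,P=snap("top"); z=P[...,2]; rgb=im["color"].astype(int)
def reg(x0,x1,y0,y1): return (P[...,0]>x0)&(P[...,0]<x1)&(P[...,1]>y0)&(P[...,1]<y1)
print("tray wall",rect(P,reg(400,680,-140,90)&(z>13)&(z<35)))
print("blower box",rect(P,reg(410,610,-450,-310)&(z>60)&(z<79)))
dark=(rgb.max(2)<60)&(abs(z)<6)&reg(330,650,-320,90)
print("tape",rect(P,dark))
print("table",rect(P,reg(320,680,100,470)&(z>18)&(z<34)))
for n in ("scene",):
    im,T,P=snap(n);z=P[...,2]
    print(n,"tray wall",rect(P,reg(400,680,-140,90)&(z>15)&(z<35)),"blower",rect(P,reg(410,610,-450,-310)&(z>60)&(z<79)))
goto(490,285,330)
E
```

```text
tray wall (array([542.3, -22.4]), array([221.2, 158.2]), 4.8, 369)
blower box (array([ 510.3, -374.2]), array([170.6,  85.4]), 4.7, 1367)
tape (array([0., 0.]), array([0., 0.]), 0.0, 0)
table (array([494.5, 283.4]), array([297.5, 296.2]), 89.6, 6000)
scene tray wall (array([540.8, -22.4]), array([227.1, 158.3]), 4.8, 563) blower (array([ 510. , -373.6]), array([174. ,  84.7]), 4.5, 1178)
to [490 285 330] tool shift [-392.2 -140.7 -105.6] turn_z deg None j6 -0.07
```

Emit:
send_rows --plan '[{"travel": [-39,-14,-11],"delta_rot": [0,0,0],"fingers": -1},{"travel": [-39,-14,-11],"delta_rot": [0,0,0],"fingers": -1},{"travel": [-39,-14,-11],"delta_rot": [0,0,0],"fingers": -1},{"travel": [-39,-14,-11],"delta_rot": [0,0,0],"fingers": -1},{"travel": [-39,-14,-11],"delta_rot": [0,0,0],"fingers": -1},{"travel": [-39,-14,-11],"delta_rot": [0,0,0],"fingers": -1},{"travel": [-39,-14,-11],"delta_rot": [0,0,0],"fingers": -1},{"travel": [-39,-14,-11],"delta_rot": [0,0,0],"fingers": -1},{"travel": [-39,-14,-11],"delta_rot": [0,0,0],"fingers": -1},{"travel": [-39,-14,-11],"delta_rot": [0,0,0],"fingers": -1},{"travel": [0,0,0],"delta_rot": [0,0,0],"fingers": -1}]'

```text
clock: 2.58
eef_pos: [489.8, 284.8, 334.7]
eef_rot: [3.141, 0.001, 2.859]
wrist_force: [-1.3, -0.2, 0.4]
finger_gap: 93.8
```

```bash
cat >> h.py <<'E'
def mods(P):
    """fins seen in a cloud: tops of fins z 80..92 on the table"""
    z=P[...,2]; m=((z>79)&(z<93)&(np.hypot(P[...,0]-492,P[...,1]-284)<165)).astype(np.uint8)
    n,l,s,c=cv2.connectedComponentsWithStats(m)
    return [rect(P,l==i) for i in range(1,n) if s[i,4]>25]
E
python3 - <<'E'
from h import *
im,T,P=snap("wrist","w0.png"); print(manip.read_state()["eef_pos"])
for m in mods(P): print(m)
E
```

```text
[488.61182991 285.74085433 334.24225843]
(array([392.4, 312. ]), array([50.1, 16. ]), 48.3, 718)
(array([466., 384.]), array([50.2, 16.4]), 52.1, 648)
(array([586.7, 254.8]), array([16.2, 50.3]), 69.9, 491)
```

View pics/w0.png

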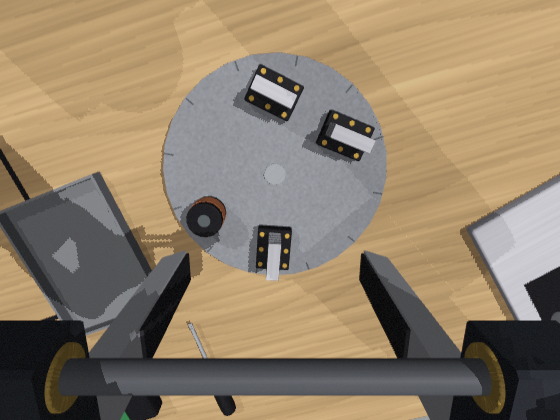

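```bash
cat >> h.py <<'E'
def plan(x,y,z,yawdeg):
    """turn first, then shift: print both, nearest half-turn choice that keeps |j6|<2.3"""
    s=manip.read_state(); y0=np.degrees(s["eef_rot"][2]); j1=np.degrees(np.arctan2(y,x))
    for k in (-360,-180,0,180,360):
        t=yawdeg+k; d=t-y0; j6=(j1+90-t+180)%360-180
        j6path=np.degrees(s["joints"][5])+(j1-np.degrees(s["joints"][0]))-d
        if abs(j6path)<130:
            Rm=R.from_euler('xyz',[np.pi,0,np.radians(t)])
            print("yaw",round(t,1),"tool z turn",round(-d,1),"j6 end",round(j6path),"shift",Rm.inv().apply(np.array([x,y,z])-s["eef_pos"]).round(1))
E
python3 -c "
from h import *
plan(392.4,312,130,48.3)"
```

```text
yaw 48.3 tool z turn 115.6 j6 end 80 shift [-44.4 -89.3 204.2]
yaw 228.3 tool z turn -64.4 j6 end -100 shift [ 44.4  89.3 204.2]
```

Emit:
send_rows --plan '[{"travel": [0,0,0],"delta_rot": [0,0,-9.2],"fingers": -1},{"travel": [0,0,0],"delta_rot": [0,0,-9.2],"fingers": -1},{"travel": [0,0,0],"delta_rot": [0,0,-9.2],"fingers": -1},{"travel": [0,0,0],"delta_rot": [0,0,-9.2],"fingers": -1},{"travel": [0,0,0],"delta_rot": [0,0,-9.2],"fingers": -1},{"travel": [0,0,0],"delta_rot": [0,0,-9.2],"fingers": -1},{"travel": [0,0,0],"delta_rot": [0,0,-9.2],"fingers": -1},{"travel": [7.4,14.9,34],"delta_rot": [0,0,0],"fingers": -1},{"travel": [7.4,14.9,34],"delta_rot": [0,0,0],"fingers": -1},{"travel": [7.4,14.9,34],"delta_rot": [0,0,0],"fingers": -1},{"travel": [7.4,14.9,34],"delta_rot": [0,0,0],"fingers": -1},{"travel": [7.4,14.9,34],"delta_rot": [0,0,0],"fingers": -1},{"travel": [7.4,14.9,34],"delta_rot": [0,0,0],"fingers": -1},{"travel": [0,0,0],"delta_rot": [0,0,0],"fingers": -1},{"travel": [0,0,0],"delta_rot": [0,0,0],"fingers": -1}]'

```text
clock: 4.5
eef_pos: [392.3, 313.1, 131.9]
eef_rot: [-3.141, 0.002, -2.297]
wrist_force: [-0.6, 1.1, -0.0]
finger_gap: 94.0
```

```bash
python3 - <<'E'
from h import *
im,T,P=snap("wrist","w1.png")
for m in mods(P): print(m)
plan(392.4,312,70,48.3)
E
```

```text
(array([392. , 311.6]), array([50.1, 15.9]), 48.0, 1952)
(array([451.8, 366.2]), array([ 8.9, 17.9]), 38.1, 276)
(array([477.7, 398.7]), array([14., 16.]), 48.1, 293)
yaw -311.7 tool z turn 180.1 j6 end 80 shift [-0.9  0.6 62. ]
yaw -131.7 tool z turn 0.1 j6 end -100 shift [ 0.9 -0.6 62. ]
```

Emit:
send_rows --grip_force 15 --plan '[{"travel": [0,0,15.5],"delta_rot": [0,0,0],"fingers": -1},{"travel": [0,0,15.5],"delta_rot": [0,0,0],"fingers": -1},{"travel": [0,0,15.5],"delta_rot": [0,0,0],"fingers": -1},{"travel": [0,0,15.5],"delta_rot": [0,0,0],"fingers": -1},{"travel": [0,0,0],"delta_rot": [0,0,0],"fingers": -1},{"travel": [0,0,0],"delta_rot": [0,0,0],"fingers": 1},{"travel": [0,0,0],"delta_rot": [0,0,0],"fingers": 1},{"travel": [0,0,0],"delta_rot": [0,0,0],"fingers": 1},{"travel": [0,0,0],"delta_rot": [0,0,0],"fingers": 1},{"travel": [0,0,0],"delta_rot": [0,0,0],"fingers": 1},{"travel": [0,0,0],"delta_rot": [0,0,0],"fingers": 1},{"travel": [0,0,0],"delta_rot": [0,0,0],"fingers": 1},{"travel": [0,0,-10],"delta_rot": [0,0,0],"fingers": 1},{"travel": [0,0,-15],"delta_rot": [0,0,0],"fingers": 1},{"travel": [0,0,-25],"delta_rot": [0,0,0],"fingers": 1},{"travel": [0,0,-25],"delta_rot": [0,0,0],"fingers": 1},{"travel": [0,0,-25],"delta_rot": [0,0,0],"fingers": 1},{"travel": [0,0,0],"delta_rot": [0,0,0],"fingers": 1}]'

```text
clock: 6.8
eef_pos: [392.3, 313.0, 170.6]
eef_rot: [-3.141, 0.004, -2.297]
wrist_force: [-0.4, -0.4, -2.6]
finger_gap: 16.2
```

```bash
cat >> h.py <<'E'
def tray(n="top"):
    im,T,P=snap(n); z=P[...,2]
    return rect(P,(P[...,0]>380)&(P[...,0]<680)&(P[...,1]>-300)&(P[...,1]<110)&(z>13)&(z<35))
def inT(c,a,x,y):
    a=np.radians(a); return c[0]+x*np.cos(a)-y*np.sin(a), c[1]+x*np.sin(a)+y*np.cos(a)
E
python3 - <<'E'
from h import *
for n in("top","scene"): print(tray(n))
c=(541.5,-22.4);a=4.8
for x in (-68,0,68):
    X,Y=inT(c,a,x,0); print(x,X,Y); plan(X,Y,170,a)
s=manip.read_state(); print(s["eef_pos"],s["eef_rot"],s["finger_gap"])
E
```

```text
(array([542.6, -22.5]), array([221.5, 158.2]), 4.8, 362)
(array([540.2, -22.7]), array([227.2, 158. ]), 4.7, 617)
-68 473.7384855710337 -28.090093346597452
yaw -355.2 tool z turn 223.6 j6 end 82 shift [ 53.4 346.2  -1.8]
yaw -175.2 tool z turn 43.6 j6 end -98 shift [ -53.4 -346.2   -1.8]
0 541.5 -22.4
yaw -355.2 tool z turn 223.6 j6 end 83 shift [121.4 346.2  -1.8]
yaw -175.2 tool z turn 43.6 j6 end -97 shift [-121.4 -346.2   -1.8]
68 609.2615144289663 -16.709906653402545
yaw -355.2 tool z turn 223.6 j6 end 84 shift [189.4 346.2  -1.8]
yaw -175.2 tool z turn 43.6 j6 end -96 shift [-189.4 -346.2   -1.8]
[391.5369392 312.3992975 168.1514239] [ 3.14155411e+00 -1.52294408e-04 -2.29741042e+00] 15.617156980612279
```

Emit:
send_rows --plan '[{"travel": [0,0,0],"delta_rot": [0,0,8.72],"fingers": 1},{"travel": [0,0,0],"delta_rot": [0,0,8.72],"fingers": 1},{"travel": [0,0,0],"delta_rot": [0,0,8.72],"fingers": 1},{"travel": [0,0,0],"delta_rot": [0,0,8.72],"fingers": 1},{"travel": [0,0,0],"delta_rot": [0,0,8.72],"fingers": 1},{"travel": [-5.9,-38.5,0],"delta_rot": [0,0,0],"fingers": 1},{"travel": [-5.9,-38.5,0],"delta_rot": [0,0,0],"fingers": 1},{"travel": [-5.9,-38.5,0],"delta_rot": [0,0,0],"fingers": 1},{"travel": [-5.9,-38.5,0],"delta_rot": [0,0,0],"fingers": 1},{"travel": [-5.9,-38.5,0],"delta_rot": [0,0,0],"fingers": 1},{"travel": [-5.9,-38.5,0],"delta_rot": [0,0,0],"fingers": 1},{"travel": [-5.9,-38.5,0],"delta_rot": [0,0,0],"fingers": 1},{"travel": [-5.9,-38.5,0],"delta_rot": [0,0,0],"fingers": 1},{"travel": [-5.9,-38.5,0],"delta_rot": [0,0,0],"fingers": 1},{"travel": [0,0,20],"delta_rot": [0,0,0],"fingers": 1},{"travel": [0,0,20],"delta_rot": [0,0,0],"fingers": 1},{"travel": [0,0,20],"delta_rot": [0,0,0],"fingers": 1},{"travel": [0,0,10],"delta_rot": [0,0,0],"fingers": 1},{"travel": [0,0,0],"delta_rot": [0,0,0],"fingers": 1}]'

```text
clock: 9.28
eef_pos: [473.0, -28.3, 97.7]
eef_rot: [3.141, -0.002, -3.058]
wrist_force: [-0.0, 0.4, -0.7]
finger_gap: 16.0
```

```bash
python3 - <<'E'
from h import *
s=manip.read_state();print(s["eef_pos"],s["finger_gap"])
im,T,P=snap("wrist","w2.png")
E
```

```text
[473.04881576 -28.25854348  97.74030002] 15.980283765105995
```

View pics/w2.png

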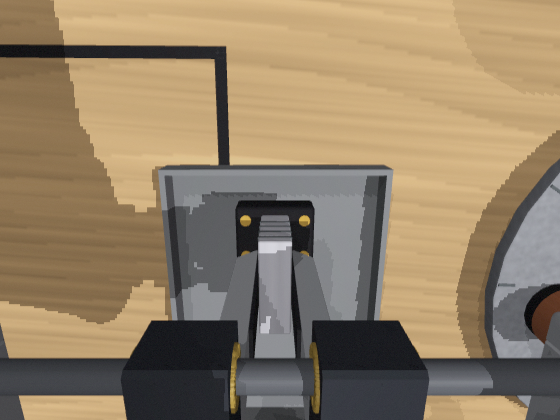

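The module hangs upright, centred over the tray (base at px (275,228), walls at 165–390). Lowering it.

Emit:
send_rows --plan '[{"travel": [0,0,15],"delta_rot": [0,0,0],"fingers": 1},{"travel": [0,0,15],"delta_rot": [0,0,0],"fingers": 1},{"travel": [0,0,9],"delta_rot": [0,0,0],"fingers": 1},{"travel": [0,0,5],"delta_rot": [0,0,0],"fingers": 1},{"travel": [0,0,3],"delta_rot": [0,0,0],"fingers": 1},{"travel": [0,0,2],"delta_rot": [0,0,0],"fingers": 1},{"travel": [0,0,0],"delta_rot": [0,0,0],"fingers": 1},{"travel": [0,0,0],"delta_rot": [0,0,0],"fingers": 1}]'

```text
clock: 10.32
eef_pos: [475.2, -28.1, 50.9]
eef_rot: [-3.141, 0.004, -3.058]
wrist_force: [0.8, 4.2, 17.4]
finger_gap: 16.0
```

Emit:
send_rows --plan '[{"travel": [0,0,-2],"delta_rot": [0,0,0],"fingers": 1},{"travel": [0,0,0],"delta_rot": [0,0,0],"fingers": 1},{"travel": [0,0,0],"delta_rot": [0,0,0],"fingers": -0.2},{"travel": [0,0,0],"delta_rot": [0,0,0],"fingers": -0.2},{"travel": [0,0,0],"delta_rot": [0,0,0],"fingers": -0.2},{"travel": [0,0,0],"delta_rot": [0,0,0],"fingers": -0.2},{"travel": [0,0,-30],"delta_rot": [0,0,0],"fingers": -0.2},{"travel": [0,0,-50],"delta_rot": [0,0,0],"fingers": -0.2},{"travel": [0,0,-50],"delta_rot": [0,0,0],"fingers": -0.2},{"travel": [0,0,0],"delta_rot": [0,0,0],"fingers": -1},{"travel": [0,0,0],"delta_rot": [0,0,0],"fingers": -1}]'

```text
clock: 11.7
eef_pos: [473.1, -28.3, 180.7]
eef_rot: [3.141, -0.001, -3.058]
wrist_force: [-0.0, 0.1, -0.3]
finger_gap: 72.9
```

```bash
cat >> h.py <<'E'
def fins(P,z0,z1,x0,x1,y0,y1):
    z=P[...,2]; m=((z>z0)&(z<z1)&(P[...,0]>x0)&(P[...,0]<x1)&(P[...,1]>y0)&(P[...,1]<y1)).astype(np.uint8)
    n,l,s,c=cv2.connectedComponentsWithStats(m)
    return [rect(P,l==i) for i in range(1,n) if s[i,4]>15]
E
python3 - <<'E'
from h import *
im,T,P=snap("top","t1.png"); print(rect(P,(P[...,0]>380)&(P[...,0]<680)&(P[...,1]>-300)&(P[...,1]<110)&(P[...,2]>13)&(P[...,2]<30)))
print("top mods",mods(P))
im,T,P=snap("scene"); print("scene mods",mods(P), fins(P,56,72,380,680,-130,90))
im,T,P=snap("wrist"); print("wrist", fins(P,56,72,380,680,-130,90))
plan(466,384,170,52.1)
E
```

```text
(array([558.5,  -8.8]), array([254.6, 182.8]), 4.8, 251)
top mods [(array([590.7, 253.9]), array([17.4, 49.5]), 70.4, 94), (array([470.1, 383. ]), array([50.5, 16.7]), 51.7, 95)]
scene mods [(array([469.1, 384.3]), array([50.1, 23.3]), 48.2, 118), (array([590.7, 253.7]), array([16.2, 53.1]), 69.7, 106)] [(array([475.8, -28.7]), array([52.1, 16.2]), 4.9, 89)]
wrist [(array([471. , -28.2]), array([49.8, 15.9]), 4.5, 1190)]
yaw -307.9 tool z turn 132.7 j6 end 77 shift [ 321.  -258.8   10.2]
yaw -127.9 tool z turn -47.3 j6 end -103 shift [-321.   258.8   10.2]
```

Emit:
send_rows --plan '[{"travel": [0,0,0],"delta_rot": [0,0,-7.88],"fingers": -1},{"travel": [0,0,0],"delta_rot": [0,0,-7.88],"fingers": -1},{"travel": [0,0,0],"delta_rot": [0,0,-7.88],"fingers": -1},{"travel": [0,0,0],"delta_rot": [0,0,-7.88],"fingers": -1},{"travel": [0,0,0],"delta_rot": [0,0,-7.88],"fingers": -1},{"travel": [0,0,0],"delta_rot": [0,0,-7.88],"fingers": -1},{"travel": [-35.7,28.8,0],"delta_rot": [0,0,0],"fingers": -1},{"travel": [-35.7,28.8,0],"delta_rot": [0,0,0],"fingers": -1},{"travel": [-35.7,28.8,0],"delta_rot": [0,0,0],"fingers": -1},{"travel": [-35.7,28.8,0],"delta_rot": [0,0,0],"fingers": -1},{"travel": [-35.7,28.8,0],"delta_rot": [0,0,0],"fingers": -1},{"travel": [-35.7,28.8,0],"delta_rot": [0,0,0],"fingers": -1},{"travel": [-35.7,28.8,0],"delta_rot": [0,0,0],"fingers": -1},{"travel": [-35.7,28.8,0],"delta_rot": [0,0,0],"fingers": -1},{"travel": [-35.7,28.8,0],"delta_rot": [0,0,0],"fingers": -1},{"travel": [0,0,25],"delta_rot": [0,0,0],"fingers": -1},{"travel": [0,0,25],"delta_rot": [0,0,0],"fingers": -1},{"travel": [0,0,0],"delta_rot": [0,0,0],"fingers": -1},{"travel": [0,0,0],"delta_rot": [0,0,0],"fingers": -1}]'

```text
clock: 14.22
eef_pos: [475.5, 397.2, 124.8]
eef_rot: [-3.132, -0.014, -2.251]
wrist_force: [0.5, 0.2, 0.1]
finger_gap: 93.9
```

```bash
python3 - <<'E'
from h import *
im,T,P=snap("wrist"); ms=mods(P)
for m in ms: print(m)
print(manip.read_state()["eef_pos"])
m=max(ms,key=lambda m:m[3]); a=m[2] if m[1][0]>m[1][1] else m[2]+90
plan(m[0][0],m[0][1],70,a)
E
```

```text
(array([569.5, 261. ]), array([16.4, 14.8]), 69.6, 501)
(array([466.1, 383.8]), array([50.3, 16.2]), 52.2, 2199)
[475.65045204 397.25556548 125.19192408]
yaw -307.8 tool z turn 178.8 j6 end 78 shift [-16.5   0.7  55.2]
yaw -127.8 tool z turn -1.2 j6 end -102 shift [16.5 -0.7 55.2]
```

Emit:
send_rows --plan '[{"travel": [0,0,0],"delta_rot": [0,0,0],"fingers": -1},{"travel": [0,0,0],"delta_rot": [0,0,0],"fingers": -1}]'

```text
clock: 14.52
eef_pos: [475.4, 397.2, 124.8]
eef_rot: [-3.132, -0.013, -2.251]
wrist_force: [1.4, -0.3, 0.2]
finger_gap: 93.8
```

```bash
cat >> h.py <<'E'
def fix(x,y,z,yawdeg):
    s=manip.read_state(); Rc=R.from_euler('xyz',s["eef_rot"])
    best=min((R.from_euler('xyz',[np.pi,0,np.radians(yawdeg+k)]) for k in (0,180)),key=lambda r:(Rc.inv()*r).magnitude())
    print(s["eef_pos"].round(1),"turn",(Rc.inv()*best).as_rotvec(True).round(2),"then shift",best.inv().apply(np.array([x,y,z])-s["eef_pos"]).round(1),"joints",s["joints"].round(2))
E
python3 - <<'E'
from h import *
im,T,P=snap("wrist"); ms=mods(P)
m=max(ms,key=lambda m:m[3]); print(m); a=m[2] if m[1][0]>m[1][1] else m[2]+90
fix(m[0][0],m[0][1],70,a)
E
```

```text
(array([466. , 383.7]), array([49.9, 16.2]), 52.1, 2199)
[475.4 397.1 124.7] turn [-0.54 -0.77 -1.08] then shift [16.4 -0.9 54.7] joints [ 0.64  0.55  1.41 -0.01  1.2  -1.81]
```

Emit:
send_rows --plan '[{"travel": [0,0,0],"delta_rot": [-0.54,-0.77,-1.08],"fingers": -1},{"travel": [16.4,-0.9,0],"delta_rot": [0,0,0],"fingers": -1},{"travel": [0,0,18],"delta_rot": [0,0,0],"fingers": -1},{"travel": [0,0,18],"delta_rot": [0,0,0],"fingers": -1},{"travel": [0,0,18],"delta_rot": [0,0,0],"fingers": -1},{"travel": [0,0,0],"delta_rot": [0,0,0],"fingers": -1},{"travel": [0,0,0],"delta_rot": [0,0,0],"fingers": 1},{"travel": [0,0,0],"delta_rot": [0,0,0],"fingers": 1},{"travel": [0,0,0],"delta_rot": [0,0,0],"fingers": 1},{"travel": [0,0,0],"delta_rot": [0,0,0],"fingers": 1},{"travel": [0,0,0],"delta_rot": [0,0,0],"fingers": 1},{"travel": [0,0,0],"delta_rot": [0,0,0],"fingers": 1},{"travel": [0,0,0],"delta_rot": [0,0,0],"fingers": 1}]'

```text
clock: 16.2
eef_pos: [465.9, 383.6, 70.3]
eef_rot: [3.141, -0.001, -2.232]
wrist_force: [0.0, -0.1, -0.4]
finger_gap: 27.1
```

Emit:
send_rows --plan '[{"travel": [0,0,-10],"delta_rot": [0,0,0],"fingers": 1},{"travel": [0,0,-20],"delta_rot": [0,0,0],"fingers": 1},{"travel": [0,0,-25],"delta_rot": [0,0,0],"fingers": 1},{"travel": [0,0,-25],"delta_rot": [0,0,0],"fingers": 1},{"travel": [0,0,-20],"delta_rot": [0,0,0],"fingers": 1},{"travel": [0,0,0],"delta_rot": [0,0,0],"fingers": 1}]'

```text
clock: 16.95
eef_pos: [466.4, 384.0, 172.1]
eef_rot: [-3.141, 0.002, -2.232]
wrist_force: [0.4, -0.6, -0.8]
finger_gap: 16.0
```

```bash
python3 - <<'E'
from h import *
for n in ("top","scene"): print(tray(n))
c=(541.5,-22.4);a=4.8
X,Y=inT(c,a,0,0); plan(X,Y,170,a)
s=manip.read_state(); print(s["eef_rot"],s["finger_gap"])
E
```

```text
(array([542.6, -22.5]), array([221.5, 158. ]), 4.8, 552)
(array([541. , -22.6]), array([225.2, 158. ]), 4.7, 795)
yaw -355.2 tool z turn 227.3 j6 end 83 shift [ 4.150e+01  4.108e+02 -2.000e-01]
yaw -175.2 tool z turn 47.3 j6 end -97 shift [-4.150e+01 -4.108e+02 -2.000e-01]
[ 3.14128828e+00 -1.08729106e-03 -2.23219574e+00] 15.74782440279245
```

```bash
cat >> h.py <<'E'
def under(zmin):
    p=manip.read_state()["eef_pos"]; im,T,P=snap("scene")
    m=(np.hypot(P[...,0]-p[0],P[...,1]-p[1])<45)&(P[...,2]>zmin)
    q=np.sort(P[...,2][m]); print("tcp z",p[2].round(1),"lowest",q[:8].round(1), np.percentile(q,[2,5]).round(1),len(q))
E
python3 -c "
from h import *
under(95)"
```

```text
tcp z 169.8 lowest [113.4 114.1 114.4 114.7 115.1 115.2 115.5 115.5] [120.9 130.1] 2611
```

Emit:
send_rows --plan '[{"travel": [0,0,0],"delta_rot": [0,0,7.88],"fingers": 1},{"travel": [0,0,0],"delta_rot": [0,0,7.88],"fingers": 1},{"travel": [0,0,0],"delta_rot": [0,0,7.88],"fingers": 1},{"travel": [0,0,0],"delta_rot": [0,0,7.88],"fingers": 1},{"travel": [0,0,0],"delta_rot": [0,0,7.88],"fingers": 1},{"travel": [0,0,0],"delta_rot": [0,0,7.88],"fingers": 1},{"travel": [-3.46,-34.2,0],"delta_rot": [0,0,0],"fingers": 1},{"travel": [-3.46,-34.2,0],"delta_rot": [0,0,0],"fingers": 1},{"travel": [-3.46,-34.2,0],"delta_rot": [0,0,0],"fingers": 1},{"travel": [-3.46,-34.2,0],"delta_rot": [0,0,0],"fingers": 1},{"travel": [-3.46,-34.2,0],"delta_rot": [0,0,0],"fingers": 1},{"travel": [-3.46,-34.2,0],"delta_rot": [0,0,0],"fingers": 1},{"travel": [-3.46,-34.2,0],"delta_rot": [0,0,0],"fingers": 1},{"travel": [-3.46,-34.2,0],"delta_rot": [0,0,0],"fingers": 1},{"travel": [-3.46,-34.2,0],"delta_rot": [0,0,0],"fingers": 1},{"travel": [-3.46,-34.2,0],"delta_rot": [0,0,0],"fingers": 1},{"travel": [-3.46,-34.2,0],"delta_rot": [0,0,0],"fingers": 1},{"travel": [-3.46,-34.2,0],"delta_rot": [0,0,0],"fingers": 1},{"travel": [0,0,25],"delta_rot": [0,0,0],"fingers": 1},{"travel": [0,0,0],"delta_rot": [0,0,0],"fingers": 1}]'

```text
clock: 19.6
eef_pos: [540.7, -21.9, 143.2]
eef_rot: [3.141, -0.005, -3.058]
wrist_force: [-0.7, 0.3, -1.3]
finger_gap: 16.1
```

```bash
python3 -c "
from h import *
under(75)
im,T,P=snap('wrist','w3.png')
fix(541.5,-22.4,140,4.8)"
```

```text
tcp z 143.2 lowest [86.9 87.  87.5 89.9 90.1 90.2 90.6 90.8] [102.8 105.8] 3314
[541.7 -21.5 145.4] turn [-0.01 -0.07  0.05] then shift [ 0.3 -0.8  5.4] joints [-0.11  0.36  1.63 -0.    1.15 -1.76]
```

View pics/w3.png

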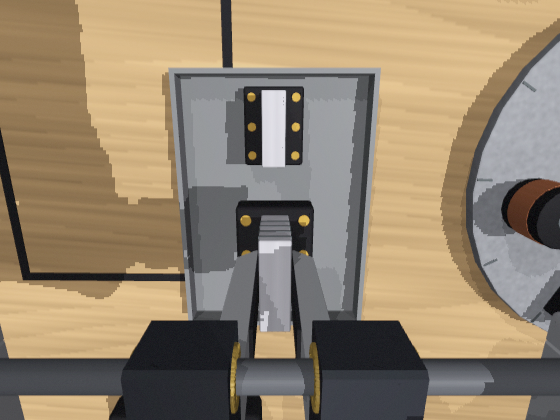

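Emit:
send_rows --plan '[{"travel": [0,0,20],"delta_rot": [0,0,0],"fingers": 1},{"travel": [0,0,20],"delta_rot": [0,0,0],"fingers": 1},{"travel": [0,0,20],"delta_rot": [0,0,0],"fingers": 1},{"travel": [0,0,14],"delta_rot": [0,0,0],"fingers": 1},{"travel": [0,0,6],"delta_rot": [0,0,0],"fingers": 1},{"travel": [0,0,0],"delta_rot": [0,0,0],"fingers": 1},{"travel": [0,0,0],"delta_rot": [0,0,0],"fingers": 1}]'

```text
clock: 20.58
eef_pos: [542.1, -21.9, 66.1]
eef_rot: [-3.141, 0.001, -3.057]
wrist_force: [0.4, 0.0, -0.8]
finger_gap: 15.6
```

```bash
python3 - <<'E'
from h import *
im,T,P=snap("scene")
cv2.imwrite("pics/s3.png",cv2.resize(im["color"][180:290,240:350,::-1],None,fx=5,fy=5))
s=manip.read_state();print(s["eef_pos"],s["wrist_force"])
E
```

```text
[542.09666494 -21.87899671  65.99557167] [ 0.67673827 -0.51797685 -1.38653905]
```

View pics/s3.png

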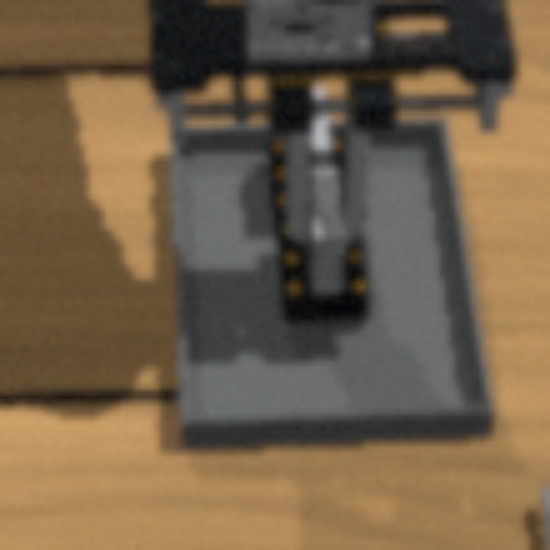

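Still hanging free, with no contact force. Lowering in small steps.

Emit:
send_rows --plan '[{"travel": [0,0,4],"delta_rot": [0,0,0],"fingers": 1},{"travel": [0,0,2],"delta_rot": [0,0,0],"fingers": 1},{"travel": [0,0,0],"delta_rot": [0,0,0],"fingers": 1},{"travel": [0,0,0],"delta_rot": [0,0,0],"fingers": 1}]'

```text
clock: 21.12
eef_pos: [542.0, -21.9, 59.8]
eef_rot: [-3.141, 0.0, -3.057]
wrist_force: [-1.5, 0.7, 6.0]
finger_gap: 15.6
```

Emit:
send_rows --plan '[{"travel": [0,0,3],"delta_rot": [0,0,0],"fingers": 1},{"travel": [0,0,0],"delta_rot": [0,0,0],"fingers": 1},{"travel": [0,0,0],"delta_rot": [0,0,0],"fingers": 1}]'

```text
clock: 21.5
eef_pos: [543.0, -21.8, 58.0]
eef_rot: [-3.141, 0.003, -3.057]
wrist_force: [-1.1, 1.1, 15.1]
finger_gap: 15.8
```

Emit:
send_rows --plan '[{"travel": [0,0,-2],"delta_rot": [0,0,0],"fingers": 1},{"travel": [0,0,0],"delta_rot": [0,0,0],"fingers": 1},{"travel": [0,0,0],"delta_rot": [0,0,0],"fingers": -0.2},{"travel": [0,0,0],"delta_rot": [0,0,0],"fingers": -0.2},{"travel": [0,0,0],"delta_rot": [0,0,0],"fingers": -0.2},{"travel": [0,0,0],"delta_rot": [0,0,0],"fingers": -0.2},{"travel": [0,0,0],"delta_rot": [0,0,0],"fingers": -0.2},{"travel": [0,0,-30],"delta_rot": [0,0,0],"fingers": -0.2},{"travel": [0,0,-45],"delta_rot": [0,0,0],"fingers": -0.2},{"travel": [0,0,-45],"delta_rot": [0,0,0],"fingers": -0.2},{"travel": [0,0,0],"delta_rot": [0,0,0],"fingers": -1},{"travel": [0,0,0],"delta_rot": [0,0,0],"fingers": -1}]'

```text
clock: 23.0
eef_pos: [541.5, -21.8, 177.6]
eef_rot: [-3.141, -0.001, -3.057]
wrist_force: [-0.3, -0.8, -0.3]
finger_gap: 72.8
```

```bash
python3 - <<'E'
from h import *
im,T,P=snap("top"); print("top mods",mods(P))
im,T,P=snap("wrist"); print("wrist", fins(P,56,72,380,680,-130,90))
print("tray",tray("scene"))
plan(588.5,254.3,178,159.9)
E
```

```text
top mods [(array([590.4, 253.4]), array([17.8, 49.1]), 68.6, 96)]
wrist [(array([471.2, -28.3]), array([49.9, 16.2]), 4.3, 1469), (array([540.8, -21.9]), array([50. , 15.8]), 5.2, 1206)]
tray (array([540.4, -22.2]), array([227.6, 158.6]), 4.8, 990)
yaw -200.1 tool z turn 24.9 j6 end -47 shift [ 50.6 275.5  -0.9]
```

Emit:
send_rows --plan '[{"travel": [0,0,0],"delta_rot": [0,0,8.3],"fingers": -1},{"travel": [0,0,0],"delta_rot": [0,0,8.3],"fingers": -1},{"travel": [0,0,0],"delta_rot": [0,0,8.3],"fingers": -1},{"travel": [6.3,34.4,0],"delta_rot": [0,0,0],"fingers": -1},{"travel": [6.3,34.4,0],"delta_rot": [0,0,0],"fingers": -1},{"travel": [6.3,34.4,0],"delta_rot": [0,0,0],"fingers": -1},{"travel": [6.3,34.4,0],"delta_rot": [0,0,0],"fingers": -1},{"travel": [6.3,34.4,0],"delta_rot": [0,0,0],"fingers": -1},{"travel": [6.3,34.4,0],"delta_rot": [0,0,0],"fingers": -1},{"travel": [6.3,34.4,0],"delta_rot": [0,0,0],"fingers": -1},{"travel": [6.3,34.4,0],"delta_rot": [0,0,0],"fingers": -1},{"travel": [0,0,25],"delta_rot": [0,0,0],"fingers": -1},{"travel": [0,0,25],"delta_rot": [0,0,0],"fingers": -1},{"travel": [0,0,0],"delta_rot": [0,0,0],"fingers": -1},{"travel": [0,0,0],"delta_rot": [0,0,0],"fingers": -1}]'

```text
clock: 25.02
eef_pos: [589.2, 253.9, 128.9]
eef_rot: [-3.141, 0.0, 2.791]
wrist_force: [-0.3, -0.0, 0.8]
finger_gap: 93.8
```

```bash
python3 - <<'E'
from h import *
im,T,P=snap("wrist"); ms=mods(P)
m=max(ms,key=lambda m:m[3]); print(m); a=m[2] if m[1][0]>m[1][1] else m[2]+90
fix(m[0][0],m[0][1],69,a)
E
```

```text
(array([587.2, 254.7]), array([16.2, 50. ]), 70.5, 2010)
[589.3 254.  129.3] turn [ 0.02  0.04 -0.59] then shift [ 2.3 -0.1 60.3] joints [ 0.35  0.59  1.34 -0.    1.22 -0.87]
```

Emit:
send_rows --plan '[{"travel": [2.3,0,20],"delta_rot": [0,0,-0.6],"fingers": -1},{"travel": [0,0,20],"delta_rot": [0,0,0],"fingers": -1},{"travel": [0,0,20],"delta_rot": [0,0,0],"fingers": -1},{"travel": [0,0,0],"delta_rot": [0,0,0],"fingers": -1},{"travel": [0,0,0],"delta_rot": [0,0,0],"fingers": 1},{"travel": [0,0,0],"delta_rot": [0,0,0],"fingers": 1},{"travel": [0,0,0],"delta_rot": [0,0,0],"fingers": 1},{"travel": [0,0,0],"delta_rot": [0,0,0],"fingers": 1},{"travel": [0,0,0],"delta_rot": [0,0,0],"fingers": 1},{"travel": [0,0,0],"delta_rot": [0,0,0],"fingers": 1},{"travel": [0,0,0],"delta_rot": [0,0,0],"fingers": 1},{"travel": [0,0,0],"delta_rot": [0,0,0],"fingers": 1},{"travel": [0,0,0],"delta_rot": [0,0,0],"fingers": 1},{"travel": [0,0,0],"delta_rot": [0,0,0],"fingers": 1}]'

```text
clock: 26.82
eef_pos: [586.7, 254.7, 68.2]
eef_rot: [-3.141, -0.0, 2.802]
wrist_force: [0.4, 0.3, 0.0]
finger_gap: 16.1
```

Emit:
send_rows --plan '[{"travel": [0,0,-10],"delta_rot": [0,0,0],"fingers": 1},{"travel": [0,0,-20],"delta_rot": [0,0,0],"fingers": 1},{"travel": [0,0,-25],"delta_rot": [0,0,0],"fingers": 1},{"travel": [0,0,-25],"delta_rot": [0,0,0],"fingers": 1},{"travel": [0,0,-20],"delta_rot": [0,0,0],"fingers": 1},{"travel": [0,0,0],"delta_rot": [0,0,0],"fingers": 1}]'

```text
clock: 27.58
eef_pos: [587.5, 255.0, 171.0]
eef_rot: [3.139, 0.003, 2.802]
wrist_force: [-0.2, 0.3, -0.9]
finger_gap: 16.2
```

```bash
python3 - <<'E'
from h import *
for n in ("top","scene"): print(tray(n))
c=(541.5,-22.4);a=4.8
X,Y=inT(c,a,68,0); plan(X,Y,170,a)
under(95)
E
```

```text
(array([545.9, -22.2]), array([228.1, 158.3]), 4.8, 746)
(array([541.1, -22.5]), array([227.2, 158. ]), 4.8, 990)
yaw 4.8 tool z turn 155.7 j6 end 84 shift [-2.000e-01  2.724e+02 -1.700e+00]
yaw 184.8 tool z turn -24.3 j6 end -96 shift [ 2.000e-01 -2.724e+02 -1.700e+00]
tcp z 168.3 lowest [125.5 126.  126.1 127.3 128.3 128.3 128.6 129. ] [139.8 145. ] 3649
```

Emit:
send_rows --plan '[{"travel": [0,0,0],"delta_rot": [0,0,-8.1],"fingers": 1},{"travel": [0,0,0],"delta_rot": [0,0,-8.1],"fingers": 1},{"travel": [0,0,0],"delta_rot": [0,0,-8.1],"fingers": 1},{"travel": [0,-34,0],"delta_rot": [0,0,0],"fingers": 1},{"travel": [0,-34,0],"delta_rot": [0,0,0],"fingers": 1},{"travel": [0,-34,0],"delta_rot": [0,0,0],"fingers": 1},{"travel": [0,-34,0],"delta_rot": [0,0,0],"fingers": 1},{"travel": [0,-34,0],"delta_rot": [0,0,0],"fingers": 1},{"travel": [0,-34,0],"delta_rot": [0,0,0],"fingers": 1},{"travel": [0,-34,0],"delta_rot": [0,0,0],"fingers": 1},{"travel": [0,-34,0],"delta_rot": [0,0,0],"fingers": 1},{"travel": [0,0,20],"delta_rot": [0,0,0],"fingers": 1},{"travel": [0,0,0],"delta_rot": [0,0,0],"fingers": 1},{"travel": [0,0,0],"delta_rot": [0,0,0],"fingers": 1}]'

```text
clock: 29.48
eef_pos: [609.7, -15.9, 148.6]
eef_rot: [-3.141, -0.001, -3.057]
wrist_force: [-0.8, 1.6, -0.5]
finger_gap: 16.2
```

```bash
python3 - <<'E'
from h import *
print(tray("scene"))
X,Y=inT((541.5,-22.4),4.8,68,0); fix(X,Y,48,4.8)
E
```

```text
(array([541.2, -22.3]), array([227.2, 158.3]), 4.8, 766)
[609.8 -15.9 148.8] turn [-0.02 -0.    0.06] then shift [  0.6  -0.8 100.8] joints [-0.09  0.5   1.42 -0.    1.22 -1.74]
```

Emit:
send_rows --plan '[{"travel": [0.6,-0.8,25],"delta_rot": [0,0,0],"fingers": 1},{"travel": [0,0,25],"delta_rot": [0,0,0],"fingers": 1},{"travel": [0,0,25],"delta_rot": [0,0,0],"fingers": 1},{"travel": [0,0,14],"delta_rot": [0,0,0],"fingers": 1},{"travel": [0,0,8],"delta_rot": [0,0,0],"fingers": 1},{"travel": [0,0,3],"delta_rot": [0,0,0],"fingers": 1},{"travel": [0,0,1],"delta_rot": [0,0,0],"fingers": 1},{"travel": [0,0,0],"delta_rot": [0,0,0],"fingers": 1},{"travel": [0,0,0],"delta_rot": [0,0,0],"fingers": 1}]'

```text
clock: 30.65
eef_pos: [609.3, -17.2, 47.7]
eef_rot: [-3.141, 0.0, -3.057]
wrist_force: [1.0, 0.3, -0.7]
finger_gap: 16.1
```

Emit:
send_rows --plan '[{"travel": [0,0,1.5],"delta_rot": [0,0,0],"fingers": 1},{"travel": [0,0,0],"delta_rot": [0,0,0],"fingers": 1},{"travel": [0,0,0],"delta_rot": [0,0,0],"fingers": 1}]'

```text
clock: 31.02
eef_pos: [609.3, -17.2, 46.2]
eef_rot: [-3.141, 0.0, -3.057]
wrist_force: [-0.6, -0.6, 4.7]
finger_gap: 16.3
```

Emit:
send_rows --plan '[{"travel": [0,0,1],"delta_rot": [0,0,0],"fingers": 1},{"travel": [0,0,0],"delta_rot": [0,0,0],"fingers": 1},{"travel": [0,0,0],"delta_rot": [0,0,0],"fingers": 1}]'

```text
clock: 31.4
eef_pos: [609.4, -17.2, 46.2]
eef_rot: [-3.141, 0.001, -3.057]
wrist_force: [-5.8, 1.3, 15.2]
finger_gap: 16.0
```

Emit:
send_rows --plan '[{"travel": [0,0,-1],"delta_rot": [0,0,0],"fingers": 1},{"travel": [0,0,0],"delta_rot": [0,0,0],"fingers": 1},{"travel": [0,0,0],"delta_rot": [0,0,0],"fingers": -0.2},{"travel": [0,0,0],"delta_rot": [0,0,0],"fingers": -0.2},{"travel": [0,0,0],"delta_rot": [0,0,0],"fingers": -0.2},{"travel": [0,0,0],"delta_rot": [0,0,0],"fingers": -0.2},{"travel": [0,0,0],"delta_rot": [0,0,0],"fingers": -0.2},{"travel": [0,0,-30],"delta_rot": [0,0,0],"fingers": -0.2},{"travel": [0,0,-45],"delta_rot": [0,0,0],"fingers": -0.2},{"travel": [0,0,-45],"delta_rot": [0,0,0],"fingers": -0.2},{"travel": [0,0,-45],"delta_rot": [0,0,0],"fingers": -0.2},{"travel": [12,-45,-45],"delta_rot": [0,0,0],"fingers": 0},{"travel": [12,-45,-45],"delta_rot": [0,0,0],"fingers": 0},{"travel": [0,0,-20],"delta_rot": [0,0,0],"fingers": 0},{"travel": [0,0,0],"delta_rot": [0,0,0],"fingers": 0},{"travel": [0,0,0],"delta_rot": [0,0,0],"fingers": 0}]'

```text
clock: 33.4
eef_pos: [593.3, -105.1, 316.3]
eef_rot: [3.141, -0.002, -3.057]
wrist_force: [-0.4, -0.2, 0.2]
finger_gap: 46.9
```

```bash
python3 - <<'E'
from h import *
im,T,P=snap("wrist","w4.png"); print(fins(P,56,72,380,680,-150,90))
z=P[...,2]
print("wall",rect(P,(z>14)&(z<30)&(P[...,1]>-130)&(P[...,1]<75)&(P[...,0]<680)&(P[...,0]>400)))
print(manip.read_state()["eef_pos"])
E
```

```text
[(array([471. , -28.7]), array([49.7, 16.5]), 4.9, 769), (array([541., -22.]), array([49.8, 16.8]), 5.3, 670), (array([609.7, -17.4]), array([50.1, 16.4]), 5.0, 581)]
wall (array([538.4, -22. ]), array([219.9, 158.5]), 4.9, 5484)
[ 593.27241958 -105.02571227  316.20316109]
```

View pics/w4.png

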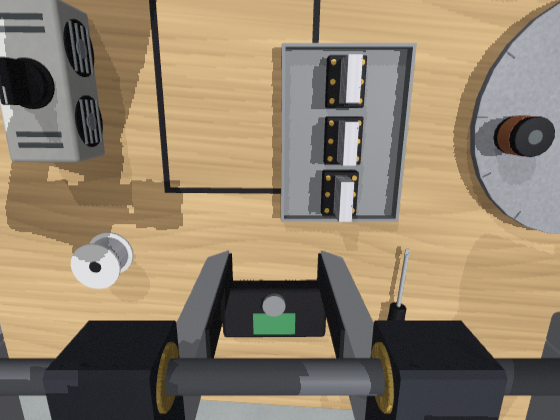

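```bash
cat > tape.py <<'E'
from h import *
def tape(n,thr,exc=True):
    im,T,P=snap(n); rgb=im["color"].astype(int); z=P[...,2]
    a=np.radians(4.7); c=np.array([492.8,-159.7])
    d=P[...,:2]-c; u=d[...,0]*np.cos(a)+d[...,1]*np.sin(a); v=-d[...,0]*np.sin(a)+d[...,1]*np.cos(a)
    dark=(rgb.max(2)<thr)&(abs(z)<7)
    out={}
    for k,m in {"x-":dark&(abs(u+129)<12)&(abs(v)<90),"x+":dark&(abs(u-129)<12)&(abs(v)<90),
              "y-":dark&(abs(v+98)<12)&(abs(u)<115),"y+":dark&(abs(v-98)<12)&(abs(u)<115)}.items():
        q=(u if k[0]=="x" else v)[m]; w=(v if k[0]=="x" else u)[m]
        out[k]=(len(q), (np.median(q).round(1), np.polyfit(w,q,1)[0].round(3)) if len(q)>20 else None)
    return out
E
python3 - <<'E'
from tape import *
print("wrist",tape("wrist",55)); print("top",tape("top",75)); print("scene",tape("scene",75))
print(tray("top"),tray("scene"))
E
```

```text
wrist {'x-': (0, None), 'x+': (439, (np.float64(128.9), np.float64(0.002))), 'y-': (986, (np.float64(-100.5), np.float64(-0.004))), 'y+': (226, (np.float64(96.2), np.float64(0.069)))}
top {'x-': (3, None), 'x+': (1, None), 'y-': (7, None), 'y+': (0, None)}
scene {'x-': (9, None), 'x+': (44, (np.float64(129.8), np.float64(0.019))), 'y-': (83, (np.float64(-101.9), np.float64(-0.003))), 'y+': (165, (np.float64(102.7), np.float64(0.032)))}
(array([585.1, -18.9]), array([134.4, 158.4]), 5.3, 109) (array([540.2, -22.5]), array([227.5, 158.2]), 4.8, 1182)
```

```bash
python3 -c "
from h import *
fix(534.1,54.4,100,4.8)"
```

```text
[ 593.4 -105.3  317.2] turn [-0.   -0.07  0.04] then shift [ 45.7 164.1 217.2] joints [-0.24  0.37  1.21 -0.    1.56 -1.89]
```

Emit:
send_rows --plan '[{"travel": [9.1,32.8,0],"delta_rot": [0,0,0],"fingers": 0},{"travel": [9.1,32.8,0],"delta_rot": [0,0,0],"fingers": 0},{"travel": [9.1,32.8,0],"delta_rot": [0,0,0],"fingers": 0},{"travel": [9.1,32.8,0],"delta_rot": [0,0,0],"fingers": 0},{"travel": [9.1,32.8,0],"delta_rot": [0,0,0],"fingers": 0},{"travel": [0,0,36],"delta_rot": [0,0,0],"fingers": 0},{"travel": [0,0,36],"delta_rot": [0,0,0],"fingers": 0},{"travel": [0,0,36],"delta_rot": [0,0,0],"fingers": 0},{"travel": [0,0,36],"delta_rot": [0,0,0],"fingers": 0},{"travel": [0,0,36],"delta_rot": [0,0,0],"fingers": 0},{"travel": [0,0,36],"delta_rot": [0,0,0],"fingers": 0},{"travel": [0,0,0],"delta_rot": [0,0,0],"fingers": 0},{"travel": [0,0,0],"delta_rot": [0,0,0],"fingers": 0}]'

```text
clock: 35.33
eef_pos: [534.8, 54.0, 103.1]
eef_rot: [-3.141, 0.001, -3.057]
wrist_force: [1.1, 1.0, -0.1]
finger_gap: 46.5
```

```bash
python3 - <<'E'
from h import *
im,T,P=snap("wrist","w5.png"); z=P[...,2]
a=np.radians(4.8); c=np.array([540.5,-22.3]); d=P[...,:2]-c; u=d[...,0]*np.cos(a)+d[...,1]*np.sin(a); v=-d[...,0]*np.sin(a)+d[...,1]*np.cos(a)
m=(z>18)&(z<27)&(abs(v-77)<12)&(abs(u)<110); print(m.sum(),"wall v",np.percentile(v[m],[2,50,98]),"z",np.median(z[m]))
print(tray("scene"))
fix(534.1,54.4,27.5,4.8)
E
```

```text
1859 wall v [67.93575548 76.93326539 79.22850486] z 21.24354956385241
(array([540.9, -22.4]), array([226.3, 158.2]), 4.8, 1164)
[535.   54.  103.4] turn [-0.02  0.12  0.02] then shift [ 0.8  0.5 75.9] joints [ 0.03  0.4   1.68 -0.    1.05 -1.62]
```

View pics/w5.png

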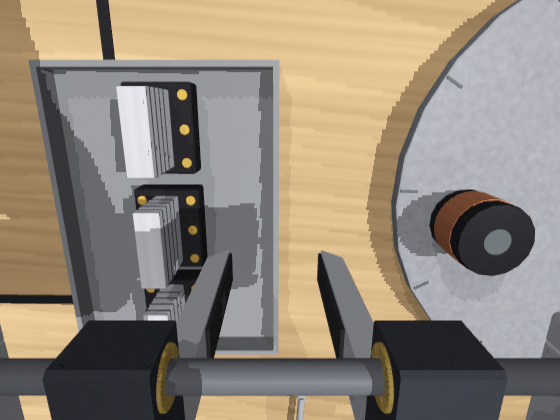

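The wall (px col 276) is centred between the fingers. Descending to grip it.

Emit:
send_rows --grip_force 20 --plan '[{"travel": [0.8,0.5,20],"delta_rot": [0,0,0],"fingers": 0},{"travel": [0,0,20],"delta_rot": [0,0,0],"fingers": 0},{"travel": [0,0,20],"delta_rot": [0,0,0],"fingers": 0},{"travel": [0,0,10],"delta_rot": [0,0,0],"fingers": 0},{"travel": [0,0,5],"delta_rot": [0,0,0],"fingers": 0},{"travel": [0,0,0],"delta_rot": [0,0,0],"fingers": 0},{"travel": [0,0,0],"delta_rot": [0,0,0],"fingers": 1},{"travel": [0,0,0],"delta_rot": [0,0,0],"fingers": 1},{"travel": [0,0,0],"delta_rot": [0,0,0],"fingers": 1},{"travel": [0,0,0],"delta_rot": [0,0,0],"fingers": 1},{"travel": [0,0,0],"delta_rot": [0,0,0],"fingers": 1},{"travel": [0,0,0],"delta_rot": [0,0,0],"fingers": 1},{"travel": [0,0,0],"delta_rot": [0,0,0],"fingers": 1},{"travel": [0,0,0],"delta_rot": [0,0,0],"fingers": 1}]'

```text
clock: 37.17
eef_pos: [533.3, 54.4, 26.7]
eef_rot: [-3.141, -0.0, -3.057]
wrist_force: [0.3, 0.5, 1.2]
finger_gap: 3.8
```

```bash
python3 - <<'E'
from h import *
p=manip.read_state()["eef_pos"]; print(tray("scene"))
fix(p[0]-47.3,p[1]-139.4,p[2],4.7)
E
```

```text
(array([540. , -17.2]), array([226.6, 169.4]), 4.8, 1096)
[533.4  54.4  26.8] turn [-0.01 -0.02  0.12] then shift [  58.6 -135.1    0. ] joints [ 0.03  0.52  1.72 -0.    0.9  -1.62]
```

Emit:
send_rows --plan '[{"travel": [1.5,-3.4,0],"delta_rot": [0,0,0],"fingers": 1},{"travel": [3,-7,0],"delta_rot": [0,0,0],"fingers": 1},{"travel": [3,-7,0],"delta_rot": [0,0,0],"fingers": 1},{"travel": [3,-7,0],"delta_rot": [0,0,0],"fingers": 1},{"travel": [3,-7,0],"delta_rot": [0,0,0],"fingers": 1},{"travel": [3,-7,0],"delta_rot": [0,0,0],"fingers": 1},{"travel": [3,-7,0],"delta_rot": [0,0,0],"fingers": 1},{"travel": [3,-7,0],"delta_rot": [0,0,0],"fingers": 1},{"travel": [3,-7,0],"delta_rot": [0,0,0],"fingers": 1},{"travel": [3,-7,0],"delta_rot": [0,0,0],"fingers": 1},{"travel": [0,0,0],"delta_rot": [0,0,0],"fingers": 1}]'

```text
clock: 38.6
eef_pos: [510.3, -15.1, 26.8]
eef_rot: [-3.141, -0.001, -3.058]
wrist_force: [0.1, -2.6, 0.2]
finger_gap: 3.6
```

Emit:
send_rows --plan '[{"travel": [1.5,-3.4,0],"delta_rot": [0,0,0],"fingers": 1},{"travel": [3,-7,0],"delta_rot": [0,0,0],"fingers": 1},{"travel": [3,-7,0],"delta_rot": [0,0,0],"fingers": 1},{"travel": [3,-7,0],"delta_rot": [0,0,0],"fingers": 1},{"travel": [3,-7,0],"delta_rot": [0,0,0],"fingers": 1},{"travel": [3,-7,0],"delta_rot": [0,0,0],"fingers": 1},{"travel": [3,-7,0],"delta_rot": [0,0,0],"fingers": 1},{"travel": [3,-7,0],"delta_rot": [0,0,0],"fingers": 1},{"travel": [3,-7,0],"delta_rot": [0,0,0],"fingers": 1},{"travel": [1.6,-2.5,0],"delta_rot": [0,0,0],"fingers": 1},{"travel": [0,0,0],"delta_rot": [0,0,0],"fingers": 1},{"travel": [0,0,0],"delta_rot": [0,0,0],"fingers": 1}]'

```text
clock: 40.1
eef_pos: [488.7, -78.3, 26.7]
eef_rot: [-3.141, -0.001, -3.057]
wrist_force: [0.6, -1.7, -1.5]
finger_gap: 4.1
```

```bash
python3 - <<'E'
from h import *
im,T,P=snap("scene","s6.png");z=P[...,2]
print(fins(P,56,72,350,650,-210,-60))
a=np.radians(4.7); c=np.array([493.2,-161.7]); d=P[...,:2]-c; u=d[...,0]*np.cos(a)+d[...,1]*np.sin(a); v=-d[...,0]*np.sin(a)+d[...,1]*np.cos(a)
m=(z>15)&(z<24)&(abs(u)<140)&(v>-105)&(v<100)&(abs(u-0)>0); print("tray in spot",np.percentile(u[m],[1,99]),np.percentile(v[m],[1,99]))
E
```

```text
[(array([ 501.6, -154.7]), array([51.4, 13.7]), 4.7, 81), (array([500.3, -86.1]), array([ 5.9, 11.2]), 9.1, 22), (array([498.6, -69.6]), array([ 9.5, 10.5]), 48.0, 21), (array([ 570. , -150.2]), array([49.6, 15.8]), 4.2, 99)]
tray in spot [-106.74841603  116.26646885] [-72.78123876  87.940372  ]
```

View pics/s6.png

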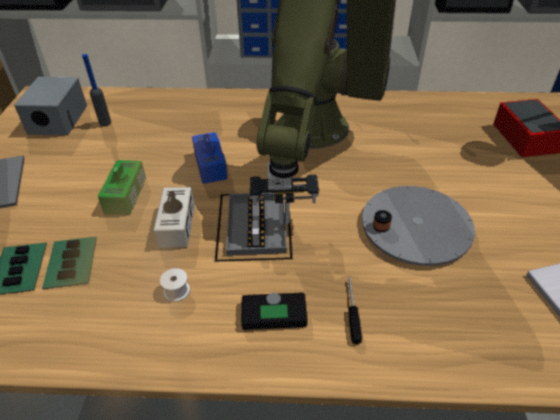

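Emit:
send_rows --plan '[{"travel": [1.5,-3.4,0],"delta_rot": [0,0,0],"fingers": 1},{"travel": [1.5,-3.4,0],"delta_rot": [0,0,0],"fingers": 1},{"travel": [0,0,0],"delta_rot": [0,0,0],"fingers": 1},{"travel": [0,0,0],"delta_rot": [0,0,0],"fingers": 1},{"travel": [0,0,0],"delta_rot": [0,0,0],"fingers": 0.2},{"travel": [0,0,0],"delta_rot": [0,0,0],"fingers": 0.2},{"travel": [0,0,0],"delta_rot": [0,0,0],"fingers": 0.2},{"travel": [0,0,0],"delta_rot": [0,0,0],"fingers": 0.2},{"travel": [0,0,0],"delta_rot": [0,0,0],"fingers": 0.2},{"travel": [0,0,-20],"delta_rot": [0,0,0],"fingers": 0.2},{"travel": [0,0,-50],"delta_rot": [0,0,0],"fingers": 0.2},{"travel": [0,0,-50],"delta_rot": [0,0,0],"fingers": 0.2},{"travel": [0,0,-50],"delta_rot": [0,0,0],"fingers": 0.2},{"travel": [-40,-45,-45],"delta_rot": [0,0,0],"fingers": 0.2},{"travel": [-40,-45,-45],"delta_rot": [0,0,0],"fingers": 0.2},{"travel": [-30,0,-30],"delta_rot": [0,0,0],"fingers": 0.2},{"travel": [0,0,0],"delta_rot": [0,0,0],"fingers": 0.2},{"travel": [0,0,0],"delta_rot": [0,0,0],"fingers": 0.2}]'

```text
clock: 42.4
eef_pos: [588.3, -151.4, 300.4]
eef_rot: [3.141, -0.002, -3.057]
wrist_force: [0.3, 0.3, -0.8]
finger_gap: 37.6
```

```bash
python3 - <<'E'
from h import *
im,T,P=snap("wrist","w7.png"); z=P[...,2]
print(fins(P,56,72,350,650,-250,-60))
print("tray",rect(P,(z>14)&(z<27)&(P[...,1]>-255)&(P[...,1]<-50)&(P[...,0]<630)&(P[...,0]>365)))
from tape import tape
print(tape("wrist",55)); print(manip.read_state()["eef_pos"])
m=(z>104)&(z<118)&(np.hypot(P[...,0]-510,P[...,1]+374)<45); print("bar",rect(P,m) if m.sum()>5 else m.sum())
E
```

```text
[(array([ 425.9, -169.1]), array([47.8, 15.4]), 5.1, 823), (array([ 494.4, -162. ]), array([50.4, 15.4]), 5.0, 748), (array([ 563.2, -157.2]), array([49.7, 15.6]), 5.1, 634)]
tray (array([ 495.3, -161.8]), array([211.3, 158.4]), 5.0, 6201)
{'x-': (0, None), 'x+': (571, (np.float64(129.4), np.float64(0.005))), 'y-': (1051, (np.float64(-100.5), np.float64(-0.006))), 'y+': (897, (np.float64(95.5), np.float64(-0.006)))}
[ 588.10336739 -151.35333589  300.61538451]
bar (array([ 506.1, -376. ]), array([43. , 15.7]), 4.0, 901)
```

View pics/w7.png

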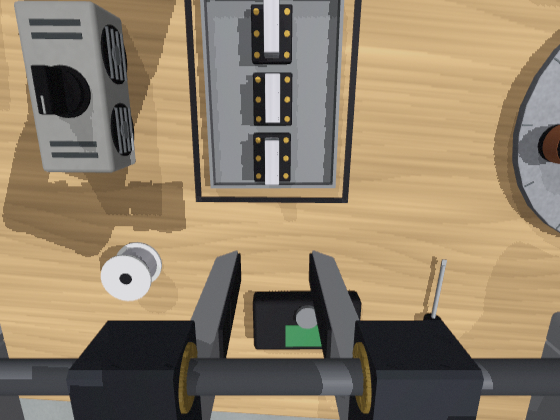

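The tray sits evenly inside the tape, with all three modules upright. Knob next.

```bash
python3 -c "
from h import *
fix(508,-375,160,4.5)"
```

```text
[ 588.1 -151.4  300.6] turn [ 0.02 -0.12  0.33] then shift [  97.4 -216.7  140.6] joints [-0.31  0.39  1.23 -0.    1.53 -1.97]
```

Emit:
send_rows --plan '[{"travel": [0,0,0],"delta_rot": [0,0,0.33],"fingers": -1},{"travel": [13.9,-31,0],"delta_rot": [0,0,0],"fingers": -1},{"travel": [13.9,-31,0],"delta_rot": [0,0,0],"fingers": -1},{"travel": [13.9,-31,0],"delta_rot": [0,0,0],"fingers": -1},{"travel": [13.9,-31,0],"delta_rot": [0,0,0],"fingers": -1},{"travel": [13.9,-31,0],"delta_rot": [0,0,0],"fingers": -1},{"travel": [13.9,-31,0],"delta_rot": [0,0,0],"fingers": -1},{"travel": [13.9,-31,0],"delta_rot": [0,0,0],"fingers": -1},{"travel": [0,0,35],"delta_rot": [0,0,0],"fingers": -1},{"travel": [0,0,35],"delta_rot": [0,0,0],"fingers": -1},{"travel": [0,0,35],"delta_rot": [0,0,0],"fingers": -1},{"travel": [0,0,35],"delta_rot": [0,0,0],"fingers": -1},{"travel": [0,0,0],"delta_rot": [0,0,0],"fingers": -1},{"travel": [0,0,0],"delta_rot": [0,0,0],"fingers": -1}]'

```text
clock: 44.25
eef_pos: [509.2, -375.9, 163.4]
eef_rot: [-3.14, 0.001, -3.063]
wrist_force: [0.0, 0.1, 0.9]
finger_gap: 93.9
```

```bash
cat >> h.py <<'E'
def bar(P):
    z=P[...,2]; m=(z>105)&(z<118)&(np.hypot(P[...,0]-508,P[...,1]+375)<45); return rect(P,m) if m.sum()>5 else m.sum()
E
python3 - <<'E'
from h import *
im,T,P=snap("wrist","w8.png"); b=bar(P); print(b)
im,T,P2=snap("scene"); print("scene",bar(P2))
a=b[2] if b[1][0]>b[1][1] else b[2]+90
fix(b[0][0],b[0][1],107,a)
E
```

```text
(array([ 506.1, -376.4]), array([43.9, 14. ]), 4.7, 1411)
scene (array([ 510.7, -376.2]), array([47.3, 14.6]), 3.3, 74)
[ 509.3 -376.   163.6] turn [-0.12  0.08 -0.21] then shift [ 3.2 -0.2 56.6] joints [-0.69  0.53  1.34 -0.    1.27 -2.34]
```

View pics/w8.png

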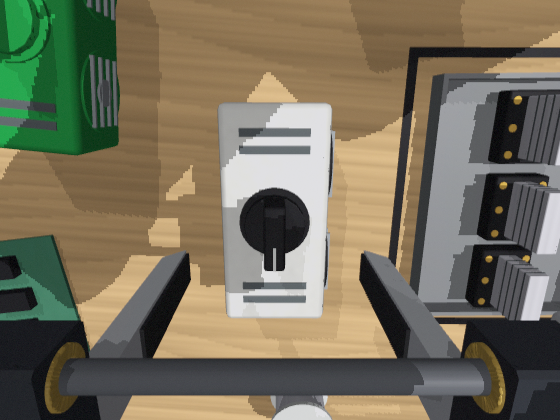

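The white blower's knob bar is at px (275,235), along the fingers' plane. Descending and gripping it.

Emit:
send_rows --grip_force 30 --plan '[{"travel": [1.5,0,20],"delta_rot": [0,0,-0.2],"fingers": -1},{"travel": [0,0,20],"delta_rot": [0,0,0],"fingers": -1},{"travel": [0,0,10],"delta_rot": [0,0,0],"fingers": -1},{"travel": [0,0,6],"delta_rot": [0,0,0],"fingers": -1},{"travel": [0,0,0],"delta_rot": [0,0,0],"fingers": -1},{"travel": [0,0,0],"delta_rot": [0,0,0],"fingers": 1},{"travel": [0,0,0],"delta_rot": [0,0,0],"fingers": 1},{"travel": [0,0,0],"delta_rot": [0,0,0],"fingers": 1},{"travel": [0,0,0],"delta_rot": [0,0,0],"fingers": 1},{"travel": [0,0,0],"delta_rot": [0,0,0],"fingers": 1},{"travel": [0,0,0],"delta_rot": [0,0,0],"fingers": 1},{"travel": [0,0,0],"delta_rot": [0,0,0],"fingers": 1},{"travel": [0,0,0],"delta_rot": [0,0,0],"fingers": 1},{"travel": [0,0,0],"delta_rot": [0,0,0],"fingers": 1},{"travel": [0,0,0],"delta_rot": [0,0,0],"fingers": 1}]'

```text
clock: 46.22
eef_pos: [507.3, -376.3, 105.8]
eef_rot: [-3.14, -0.0, -3.06]
wrist_force: [1.3, -5.6, -2.3]
finger_gap: 13.9
```

Emit:
send_rows --plan '[{"travel": [0,0,0],"delta_rot": [0,0,8.5],"fingers": 1},{"travel": [0,0,0],"delta_rot": [0,0,8.5],"fingers": 1},{"travel": [0,0,0],"delta_rot": [0,0,8.5],"fingers": 1},{"travel": [0,0,0],"delta_rot": [0,0,8.5],"fingers": 1},{"travel": [0,0,0],"delta_rot": [0,0,8.5],"fingers": 1},{"travel": [0,0,0],"delta_rot": [0,0,8.5],"fingers": 1},{"travel": [0,0,0],"delta_rot": [0,0,8.5],"fingers": 1},{"travel": [0,0,0],"delta_rot": [0,0,8.5],"fingers": 1},{"travel": [0,0,0],"delta_rot": [0,0,0],"fingers": 1},{"travel": [0,0,0],"delta_rot": [0,0,0],"fingers": 1}]'

```text
clock: 47.48
eef_pos: [506.9, -377.0, 105.7]
eef_rot: [-3.14, 0.002, 2.036]
wrist_force: [-1.5, -9.6, -2.7]
finger_gap: 14.0
```

```bash
python3 - <<'E'
from h import *
s=manip.read_state(); print(s["moment"],s["wrist_force"],s["eef_rot"])
im,T,P=snap("wrist","w9.png"); print(bar(P))
im,T,P=snap("top","t9.png"); print("top",bar(P))
E
```

```text
[-1.88336504  0.23044014  0.18474824] [-1.52652571 -9.62713897 -2.72609004] [-3.14000856e+00  2.16388243e-03  2.03626777e+00]
(array([ 506.4, -376.1]), array([39.7, 38.6]), 73.3, 3059)
top 0
```

View pics/w9.png

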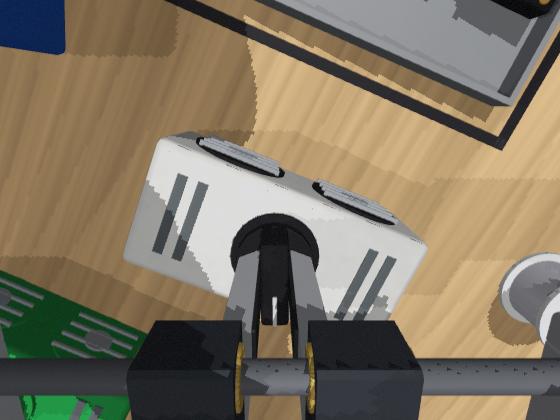

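Bar is still aligned with the jaws, 1.19 rad turned. I nudge it to the stop, hold, then release.

Emit:
send_rows --plan '[{"travel": [0,0,0],"delta_rot": [0,0,1],"fingers": 1},{"travel": [0,0,0],"delta_rot": [0,0,0],"fingers": 1},{"travel": [0,0,0],"delta_rot": [0,0,0],"fingers": 1},{"travel": [0,0,0],"delta_rot": [0,0,0],"fingers": 1},{"travel": [0,0,0],"delta_rot": [0,0,0],"fingers": 1},{"travel": [0,0,0],"delta_rot": [0,0,0],"fingers": 1},{"travel": [0,0,0],"delta_rot": [0,0,0],"fingers": 1},{"travel": [0,0,0],"delta_rot": [0,0,0],"fingers": 1},{"travel": [0,0,0],"delta_rot": [0,0,0],"fingers": 1},{"travel": [0,0,0],"delta_rot": [0,0,0],"fingers": 1}]'

```text
clock: 48.82
eef_pos: [506.9, -377.0, 105.8]
eef_rot: [-3.14, 0.002, 2.019]
wrist_force: [-0.8, -9.9, -2.2]
finger_gap: 14.4
```

Emit:
send_rows --plan '[{"travel": [0,0,0],"delta_rot": [0,0,0],"fingers": -1},{"travel": [0,0,0],"delta_rot": [0,0,0],"fingers": -1},{"travel": [0,0,0],"delta_rot": [0,0,0],"fingers": -1},{"travel": [0,0,0],"delta_rot": [0,0,0],"fingers": -1},{"travel": [0,0,0],"delta_rot": [0,0,0],"fingers": -1},{"travel": [0,0,0],"delta_rot": [0,0,0],"fingers": -1},{"travel": [0,0,0],"delta_rot": [0,0,0],"fingers": -1},{"travel": [0,0,0],"delta_rot": [0,0,0],"fingers": -1},{"travel": [0,0,-20],"delta_rot": [0,0,0],"fingers": -1},{"travel": [0,0,-40],"delta_rot": [0,0,0],"fingers": -1},{"travel": [0,0,-50],"delta_rot": [0,0,0],"fingers": -1},{"travel": [0,0,-50],"delta_rot": [0,0,0],"fingers": -1},{"travel": [0,0,-30],"delta_rot": [0,0,0],"fingers": -1},{"travel": [0,0,0],"delta_rot": [0,0,0],"fingers": -1},{"travel": [0,0,0],"delta_rot": [0,0,0],"fingers": -1}]'

```text
clock: 50.7
eef_pos: [507.1, -375.4, 295.1]
eef_rot: [-3.141, -0.001, 2.019]
wrist_force: [0.0, 0.7, 0.8]
finger_gap: 94.0
```

```bash
python3 - <<'E'
from h import *
im,T,P=snap("wrist"); print(bar(P)); print(manip.read_state()["wrist_force"])
im,T,P=snap("scene","s10.png");z=P[...,2]
print("bar scene",bar(P)); print(fins(P,56,72,350,650,-260,-60))
print("tray",rect(P,(z>14)&(z<27)&(P[...,1]>-255)&(P[...,1]<-50)&(P[...,0]<630)&(P[...,0]>365)))
from tape import tape; print(tape("scene",75))
for t in ("choke","screwdriver","meter","spool"): print(t,[(round(d["confidence"],2),tow(d["at"],T).round().tolist()) for d in tip_of(t,"scene")])
E
```

```text
(array([ 506.4, -376.3]), array([43.7, 14.7]), 4.5, 623)
[ 0.78386071 -0.07215814 -0.84946515]
bar scene (array([ 510.6, -376.9]), array([48.2, 15.3]), 5.5, 76)
[(array([ 429.4, -169.2]), array([53.1, 14.4]), 5.1, 81), (array([ 496.7, -162. ]), array([53.3, 16.3]), 4.8, 99), (array([ 566.8, -157. ]), array([53.1, 13.4]), 5.0, 94)]
tray (array([ 493.5, -162.6]), array([228.3, 158.3]), 4.9, 1043)
{'x-': (8, None), 'x+': (51, (np.float64(130.0), np.float64(0.011))), 'y-': (82, (np.float64(-101.8), np.float64(-0.006))), 'y+': (71, (np.float64(94.4), np.float64(-0.005)))}
choke [(0.57, [514.0, 185.0, 29.0])]
screwdriver [(0.93, [775.0, 94.0, -2.0])]
meter [(0.78, [790.0, -92.0, 0.0])]
spool [(0.7, [731.0, -335.0, -3.0])]
```

View pics/s10.png

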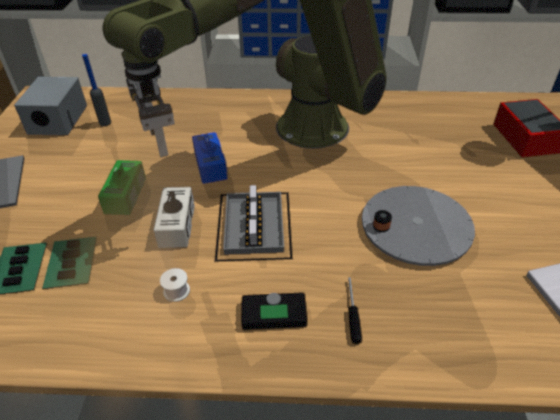

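The tray lies in the tape at px (254,222) with three modules upright. The knob is back at rest, the choke is at (382,219), and the tools are where they were. Handing in.

```bash
python3 -c "
from cell import manip
manip.sign_off()"
```

```text
the job is handed in; nothing more can be done
```

I moved all three modules present from the turntable to the tray floor. I then slid the tray into the taped outline, held by one wall and without lifting it. The white blower's knob went about 1.2 rad clockwise, was held for over 1 s and then sprang back. I handed the job in about 51 s into the run; sign-off reports no verdict.

**Last checks, all good:**
- **Tray and modules:** the tray centre is within about 2 mm of the outline's centre and square to within about 0.3°. All three fins read upright at the right height in the tray.
- **Knob:** the bar is back at 4.5°, its rest direction.
- **Choke and tools:** the choke still stands on the turntable. The screwdriver, meter and spool read within about 5 mm of their first readings, which is within the detector's error.
- **Robot:** the arm is clear of everything, and the wrist force reads about zero.

**What went less cleanly:**
- **Second grasp:** the fingers were still closing as the lift began, so they gripped that fin about 10 mm higher than planned. I lowered that module by feel to allow for it.
- **Set-down force:** all three modules were pressed onto the tray floor with about 15–17 N before I let go.
- **Cameras:** they disagreed by 2–5 mm in x, so I compared tray and outline within the same picture.

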